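Park the drained jar at the top of its gutter

TASK

Two wet, empty jars lie on their sides at the bottom of the sloped draining tray, one in each gutter. With your fingers, push the longer jar slowly up its gutter and over the crest, so that it settles in the hollow against the upper stop and cannot roll back, then take your hand away. Do not lift, flick or stand up the jar, and leave the shorter jar and everything else where they are.

Things in the scene. Friction and masses are not known exactly. Their poses are not given: they have to be found in the camera images.
- gutter: White draining tray, 256 x 248 mm, fixed. Origin: mid-length, mid-width, on the sloped floor's upper face, 34 mm above the counter. x points uphill away from the robot (slope 0.12 rad), y left, z normal to the sloped floor. Two gutters 118 mm wide inside along x, centre lines y = +61 and -61 mm, walls 26 mm high, 4 mm thick. Lower lip x = -120 to -128 mm, 14 mm high.
- crest (a point): Point on the crest, x = +45 mm, y = 0 in the tray's frame. Up to here the floor of both gutters climbs straight; beyond it falls at 0.14 rad below level to the upper stop, a wall across both gutters with its face at x = +120 mm, its top at z = 32 mm.
- rest (a point): Point at x = +84 mm, y = 0, z = 27 mm in the tray's frame: the axis of a jar that lies in the hollow against the stop.
- jar_long_mid (a point): Centre of the longer jar: clear, slippery plastic with a yellow cap, 72 mm diameter, 110 mm long, 60 to 135 g. It lies across either gutter (own y axis along the gutter's y; x and z turn as it rolls) and rests against the lower lip, centre at x = -91, z = 36 mm in the tray's frame. It rolls back down if let go before the crest.
- jar_long: The longer jar, as above; origin at its centre.
- jar_short: The shorter jar: same diameter (72 mm), cap and material but 75 mm long, in the other gutter against the lower lip; origin at its centre. To be left alone.
- open_jar: Open clear jar without a cap, 72 mm wide, 85 mm high, standing on the speckled board to the right; origin under its centre. Bystander.
- spare_lid: Loose yellow jar cap, 72 mm wide, 17 mm high, on the board; origin under its centre. Bystander.
- mug: White mug, 80 mm wide, 90 mm high, on the left; origin under its centre. Bystander.
- soap: White soap bottle, 60 mm wide, 170 mm high, on the left; origin under its centre. Bystander.
- brush: Dish brush lying on the counter in front of the tray on the right. Bystander.
- bowl: Blue bowl, 120 mm wide, 50 mm high, on the left; origin under its centre. Bystander.
- spoon: Spoon with a wooden handle lying on the counter in front of the tray on the left. Bystander.
Mind the look-alikes: they are no part of the job. Leave any red look-alike of the jar_long alone.

How it is judged:
By the outcome, as a careful person would: the job done as asked, in the order asked, and still so for the second after the job is handed in, with the robot touching nothing.
It also fails if it takes over 35 s, if anything falls off the work surface, if the arm or the gripper's body presses on something with over 40 N, if the wrist force passes 120 N, or if a joint passes its speed limit or range.

ROBOT

A 6-joint arm with a two-finger parallel gripper is mounted at the origin on the work surface. World frame = base frame: x ahead of the robot, y to its left, z up, the work surface at z = 0. Lengths are in mm, angles in degrees, forces in N, time in s.
With the tool pointing down it reaches from about 350 to 850 mm from the base axis. Payload 8.1 kg.
Tool frame: the origin (TCP) lies at the very end of the fingers, on their centre line; the grasp point (between the pads) lies 19 mm behind it (pinch_z is the z of the grasp point in the tool frame, in mm); z points along the fingers, y is the direction in which the jaws open and shut (so a half turn about z gives the same grasp; the last joint's range is limited). The gripper opens to 85 mm and grips with 20 to 120 N. Pads are 22 mm wide; open, the fingers measure 114 mm over their backs; the gripper's body (76 mm by 85 mm) begins 54 mm behind the grasp point. The pads swing forward as they close: fully open they stand 13 mm farther back than shut.
Start: joints at [61.226, 7.471, 85.268, -0, 87.261, -4.893], TCP at [242.881, 548.647, 193.792] pointing down, gripper open.
Joint ranges: [-169.43, 169.43], [-51.17, 129.36], [1.28, 143.12], [-76.62, 256.62], [0, 156.53], [-152.29, 152.29]. Speed limits (degrees/s): [136.94, 136.94, 159.86, 180, 180, 180].

INTERFACE

Orientations are given as [roll, pitch, yaw] about the fixed x, y, z axes, in that order (R = Rz(yaw) Ry(pitch) Rx(roll)).
In Python, from bench import * gives the robot as it stands.
- The arm moves only by the shell command python3 -m creep 'ROWS' [FORCE]. ROWS is a JSON object of lists of equal length, an entry for each row: "translation": the shift along the tool's x, y, z in mm, a list of three; "rotation": the turn, a rotation vector about the tool's x, y, z in rad, a list of three; "claw": the finger opening in mm, from 0 to 85.4. In form: {"translation": [[dx, dy, dz], ...], "rotation": [[ax, ay, az], ...], "claw": [claw, ...]}. A call has 1 to 10 rows; each row shifts and turns the commanded pose from where the row before left it, along the tool's axes as they then stand; what a row does not reach is not made up. A row lasts 1/10 s, in which the tool goes at most 50 mm and 8.59 degrees, less where a joint would pass 70% of its speed; a pose out of reach is approached as far as the arm can. A call is refused whole if a number of a shift passes 50 or a number of a turn 0.15, either way. A call with a gripper value outside its range is refused whole. The fingers move at their own pace and stop on an object; FORCE is the grip in N (left out, the last holds). Time passes only in rows, so rows that do not move let the fingers close. It gives the time, the measured TCP pose, the force and the opening at its end, in the units of the state.
- sense(): the state, without advancing time (a new reading comes with each control period).
- snapshot(name): name is "side" or "top" or "wrist"; returns a dict with "frame" (420x560x3 uint8, red, green, blue), "intrinsics" (3x3 intrinsics, pixels), "dist" ([k1, k2, p1, p2, k3] as OpenCV has them; the pictures are not rectified), "extrinsics" (4x4, takes a point from camera to world coordinates). Camera axes: x right, y up, looking along -z (the intrinsics and any distortion apply to the point x, -y, -z); pixel columns grow to the right and rows downward; lengths in mm; the calibration is good to about 2 mm. A picture is of the moment at which its call begins. There is no depth.
- hand_in(): hands the job in, once; it reports no verdict.
The state is a dict: "time": time; "joint_pos": joint angles; "qd": joint speeds; "joint_efforts": joint torques, N m; "tool_pos": TCP position; "tcp_rot": TCP orientation; "ft_force": force on the tool from outside, world axes, zero at the start; "wrist_torque": the same for the moment, N m; "finger_gap": finger opening in mm.
Only numpy, scipy, OpenCV 4.12 (cv2) and the standard library are available. Lean on these libraries where they do the work, as an engineer would, in place of code of your own. Each camera call takes 0.05 s, during which the arm holds its last target.

## Working session

There is one attempt and no reset: what is moved stays moved. The work goes in short steps, Python scripts to look and compute and a shell command to move; the robot and the scene stay as the last step left them, time stands still between calls to the robot, and variables do not carry over. Pictures are saved under pics/ and viewed, and the job is handed in when it is done.

```bash
mkdir -p pics; python3 - <<'E'
from bench import *
import cv2
for n in ["side","top","wrist"]:
    s=snapshot(n); cv2.imwrite(f"pics/{n}0.png",s["frame"][:,:,::-1])
    print(n,s["intrinsics"].tolist(),s["dist"],s["extrinsics"].round(3).tolist() if hasattr(s["extrinsics"],'round') else s["extrinsics"])
print(sense())
E
```

```text
side [[481.2524599372863, 0.0, 289.6551607280466], [0.0, 481.2524599372863, 208.71141329443128], [0.0, 0.0, 1.0]] [-0.0440669  0.         0.         0.         0.       ] [[0.882, 0.293, -0.368, 68.047], [-0.471, 0.574, -0.67, -880.812], [0.015, 0.764, 0.645, 947.427], [0.0, 0.0, 0.0, 1.0]]
top [[511.16885332814456, 0.0, 280.5230975422908], [0.0, 511.16885332814456, 207.19610571786453], [0.0, 0.0, 1.0]] [-0.07685856  0.          0.          0.          0.        ] [[0.011, 0.978, -0.208, 180.169], [-1.0, 0.012, 0.003, 25.956], [0.006, 0.208, 0.978, 1810.422], [0.0, 0.0, 0.0, 1.0]]
wrist [[289.5139757216911, 0.0, 277.6597398493645], [0.0, 289.5139757216911, 206.25808182581986], [0.0, 0.0, 1.0]] [-0.05175505  0.          0.          0.          0.        ] [[0.404, -0.868, -0.287, 169.629], [0.915, 0.384, 0.128, 580.317], [-0.001, -0.314, 0.949, 372.491], [0.0, 0.0, 0.0, 1.0]]
{'time': 0.15, 'joint_pos': array([ 6.12260710e+01,  7.50943427e+00,  8.53166990e+01,  1.70397596e-04,
        8.72616716e+01, -4.89326539e+00]), 'qd': array([-0.03612345, -0.12289279, -0.1660947 , -0.01671629, -0.06106528,
        0.01529951]), 'joint_efforts': array([ 4.97467795e-05, -5.70075524e+01, -5.01151085e+01, -3.36408038e-04,
        9.91202047e-03, -5.14296403e-05]), 'tool_pos': array([242.63924155, 548.2041617 , 192.92418324]), 'tcp_rot': array([-1.79912530e+02, -7.65930687e-03,  1.56119322e+02]), 'ft_force': array([0.51769405, 0.11538514, 0.08063374]), 'wrist_torque': array([0.01235626, 0.07019387, 0.0390815 ]), 'finger_gap': 85.3250664786005}
```

View pics/side0.png

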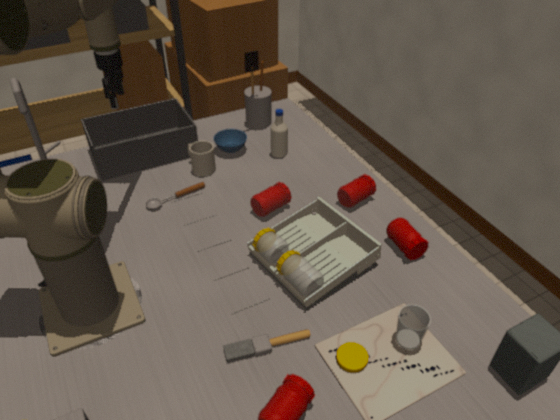

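View pics/top0.png

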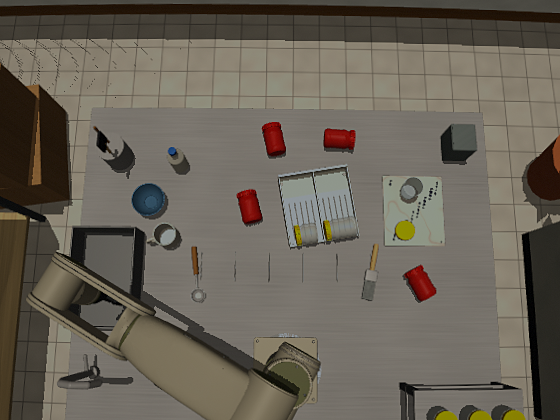

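```bash
python3 - <<'E'
import cv2
a=cv2.imread("pics/top0.png")[155:260,265:375]; cv2.imwrite("pics/topc.png",cv2.resize(a,None,fx=5.5,fy=5.5,interpolation=cv2.INTER_CUBIC))
a=cv2.imread("pics/side0.png")[190:310,235:390]; cv2.imwrite("pics/sidec.png",cv2.resize(a,None,fx=5,fy=5,interpolation=cv2.INTER_CUBIC))
E
```

```text
(no output)
```

View pics/topc.png

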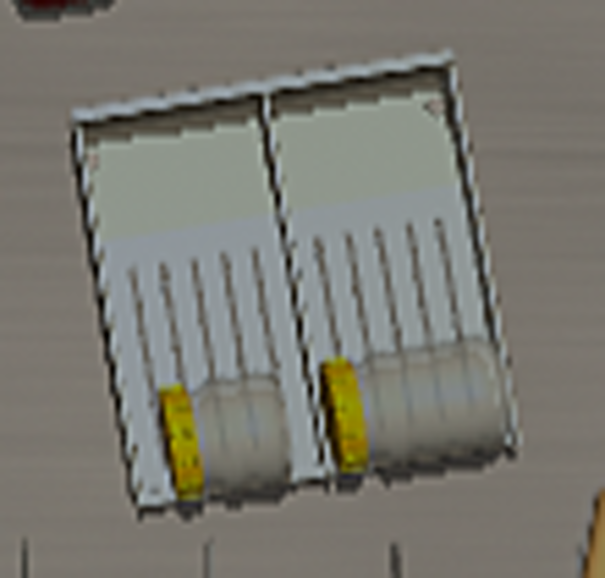

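View pics/sidec.png

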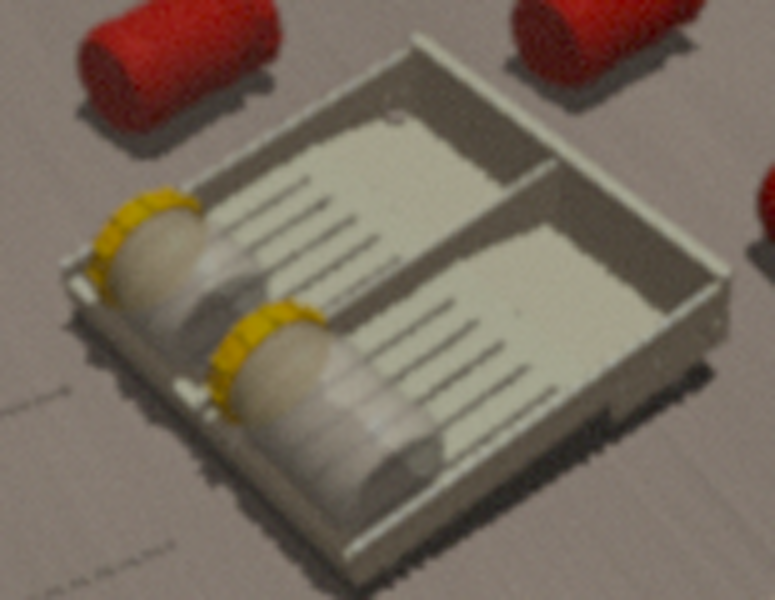

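```bash
cat > h.py <<'E'
from bench import *
import numpy as np, cv2
from scipy.optimize import least_squares
from scipy.spatial.transform import Rotation as Ro
D=np.diag([1,-1,-1.])
def proj(P,s):
    T=np.array(s["extrinsics"]);P=np.atleast_2d(P)
    C=(P-T[:3,3])@T[:3,:3]@D
    return cv2.projectPoints(C,np.zeros(3),np.zeros(3),np.array(s["intrinsics"]),np.array(s["dist"]))[0].reshape(-1,2)
def tray(p,P):
    return Ro.from_euler('ZY',[p[2],-0.12]).apply(P)+[p[0],p[1],34]
E
python3 - <<'E'
from h import *
st,ss=snapshot("top"),snapshot("side")
P=np.array([[128,124,32],[128,-124,32],[-128,-124,26],[-128,124,26.]])
ot=np.array([[75,115],[452,57],[515,452],[142,510]])/5.5+[265,155]
os_=np.array([[418,38],[727,278],[350,555],[68,268]])/5+[235,190]
f=lambda p:np.r_[proj(tray(p,P),st)-ot,proj(tray(p,P),ss)-os_].ravel()
r=least_squares(f,[480,-30,0]); print(r.x,np.degrees(r.x[2]),r.fun.reshape(-1,2).round(1).tolist())
f2=lambda p:(proj(tray(p,P),st)-ot).ravel(); r2=least_squares(f2,r.x);print("top only",r2.x)
p=r.x; np.save("p.npy",p)
for n,s,(x,y,k,w,h) in [("top",st,(265,155,5.5,110,105)),("side",ss,(235,190,5,155,120))]:
    im=s["frame"][y:y+h,x:x+w,::-1];im=cv2.resize(im,None,fx=k,fy=k,interpolation=cv2.INTER_CUBIC)
    def L(A,c):
        q=((proj(tray(p,np.array(A,float)),s)-[x,y])*k).astype(int); cv2.polylines(im,[q],True,c,1)
    L(P,(0,0,255)); L([[45,-120,0],[45,120,0]],(0,255,0)); 
    L([[-91-36,-61-55,36],[-91-36,-61+55,36],[-91+36,-61+55,36],[-91+36,-61-55,36]],(255,0,0))
    cv2.imwrite(f"pics/{n}_fit.png",im)
for A in ([-91,-61,36],[45,-61,36],[84,-61,27]): print(A,tray(p,np.array(A,float)))
E
```

```text
[ 5.62015030e+02 -1.15217002e+02  1.71145722e-01] 9.80592757194019 [[0.1, -0.8], [0.9, -0.9], [1.5, -0.9], [-0.6, -0.2], [0.0, -0.6], [0.7, -0.4], [-0.5, 0.4], [-2.6, -0.5]]
top only [ 5.59545150e+02 -1.13564267e+02  1.70549665e-01]
[-91, -61, 36] [ 479.13168897 -191.44667796   58.84730003]
[45, -61, 36] [ 612.18103076 -168.45089047   75.12816022]
[84, -61, 27] [ 651.39655534 -161.67301501   70.86165858]
```

View pics/top_fit.png

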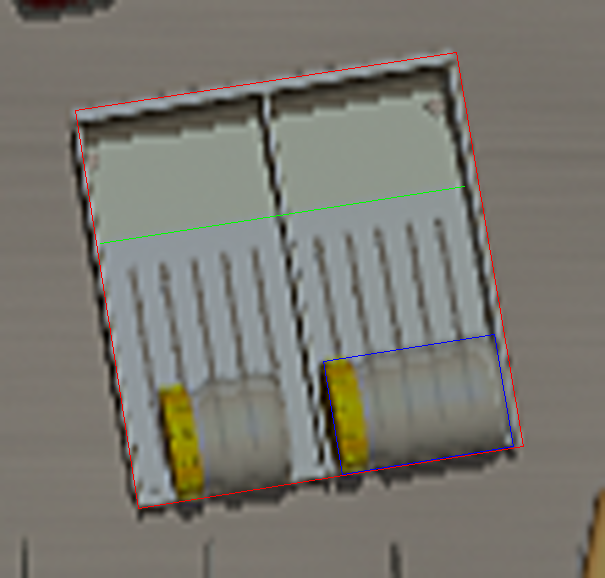

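View pics/side_fit.png

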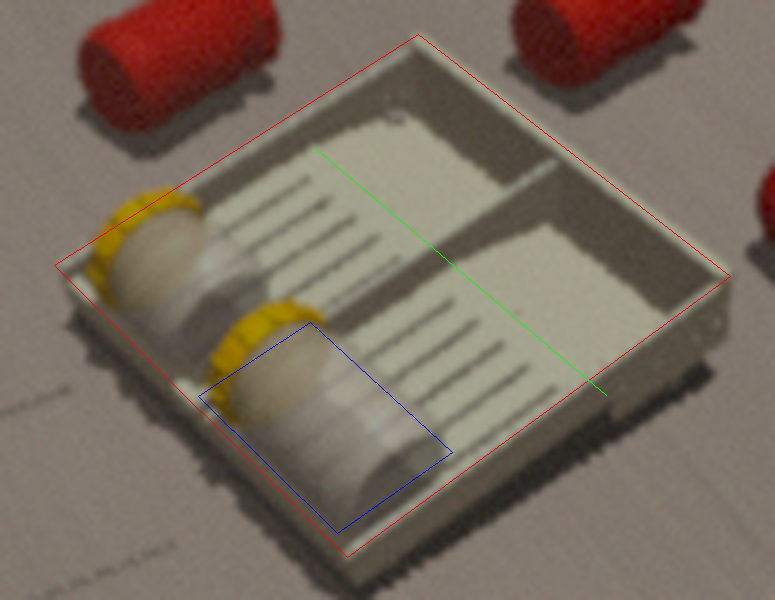

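Candidates: long clear jar, yellow cap, at top-view pixel (340,230) in the right gutter, which I choose. The others are the short clear jar (305,234), the red jars (249,206), (273,138), (339,139) and (420,283), and the open jar (410,188). In the close crop, the jar in the right gutter nearly fills the gutter's width and matches the projected 110 mm outline. The one in the left gutter is clearly shorter.

```bash
python3 -m creep '{"translation":[[0,0,0],[0,0,0],[0,0,0],[0,0,0],[0,0,0]],"rotation":[[0,0,-0.147],[0,0,-0.147],[0,0,-0.147],[0,0,-0.147],[0,0,0]],"claw":[55,55,55,55,55]}'
cat >> h.py <<'E'
def where():
    s=sense(); p=np.load("p.npy"); R=Ro.from_euler('ZY',[p[2],-0.12])
    q=R.inv().apply(s["tool_pos"]-np.array([p[0],p[1],34]))
    print("t",s["time"],"tcp",s["tool_pos"].round(1),"rot",s["tcp_rot"].round(2),"F",s["ft_force"].round(2),"gap",round(s["finger_gap"],1),"tray",q.round(1),"j",s["joint_pos"].round(0))
    return s,p
def to(A,raw=False):
    s,p=where(); W=np.array(A,float) if raw else tray(p,np.array(A,float))
    print("tool delta",(Ro.from_euler('xyz',s["tcp_rot"],degrees=True).inv().apply(W-s["tool_pos"])).round(1),"world",W.round(1))
E
python3 - <<'E'
from h import *
to([400,250,193],True); to([-150,-61,90])
E
```

```text
time: 0.75
tool_pos: [242.8, 548.5, 193.6]
tcp_rot: [-180.0, -0.0, -170.0]
ft_force: [-0.5, -0.1, 0.1]
finger_gap: 54.8
t 0.75 tcp [242.8 548.5 193.6] rot [-1.7998e+02 -1.0000e-02 -1.7005e+02] F [-0.54 -0.09  0.08] gap 54.8 tray [-180.9  708.4  182.6] j [ 61.   7.  85.  -0.  87. -39.]
tool delta [-103.2 -321.2    0.7] world [400. 250. 193.]
t 0.75 tcp [242.8 548.5 193.6] rot [-1.7998e+02 -1.0000e-02 -1.7005e+02] F [-0.54 -0.09  0.08] gap 54.8 tray [-180.9  708.4  182.6] j [ 61.   7.  85.  -0.  87. -39.]
tool delta [ -39.8 -769.5   88.4] world [ 415.  -202.5  105.4]
```

```bash
python3 -m creep '{"translation":[[-14,-36,0],[-14,-40,0],[-14,-40,0],[-14,-40,0],[-14,-40,0],[-10,-40,0],[-10,-40,0],[-5,-40,0],[-5,-40,0],[0,-40,0]],"rotation":[[0,0,0],[0,0,0],[0,0,0],[0,0,0],[0,0,0],[0,0,0],[0,0,0],[0,0,0],[0,0,0],[0,0,0]],"claw":[55,55,55,55,55,55,55,55,55,55]}'
python3 - <<'E'
from h import *
to([-160,-61,90])
E
```

```text
time: 1.75
tool_pos: [409.3, 173.9, 193.9]
tcp_rot: [-180.0, 0.0, -170.5]
ft_force: [0.9, -0.2, 0.3]
finger_gap: 55.0
t 1.75 tcp [409.3 173.9 193.9] rot [-1.8000e+02  4.0000e-02 -1.7049e+02] F [ 0.86 -0.23  0.35] gap 55.0 tray [-81.3 310.9 170.9] j [ 16. -17. 109.  -0.  89. -83.]
tool delta [  66.5 -372.2   89.7] world [ 405.3 -204.2  104.2]
```

```bash
python3 -m creep '{"translation":[[7,-40,0],[7,-40,0],[7,-40,0],[7,-40,0],[7,-40,0],[7,-40,0],[7,-40,0],[7,-40,0],[7,-35,0],[4,-13,0]],"rotation":[[0,0,0],[0,0,0],[0,0,0],[0,0,0],[0,0,0],[0,0,0],[0,0,0],[0,0,0],[0,0,0],[0,0,0]],"claw":[55,55,55,55,55,55,55,55,55,55]}'
python3 -m creep '{"translation":[[0,0,0]],"rotation":[[0,0,0]],"claw":[55]}' >/dev/null
python3 - <<'E'
from h import *
to([-158,-61,27])
for n in ["side","top","wrist"]:
    s=snapshot(n); cv2.imwrite(f"pics/{n}1.png",s["frame"][:,:,::-1])
    if n=="side": cv2.imwrite("pics/s1.png",cv2.resize(s["frame"][150:330,180:420,::-1],None,fx=3.3,fy=3.3,interpolation=cv2.INTER_CUBIC))
E
```

```text
time: 2.75
tool_pos: [405.1, -201.4, 193.8]
tcp_rot: [-180.0, -0.0, -170.6]
ft_force: [0.3, 0.4, 0.5]
finger_gap: 55.1
t 2.85 tcp [ 405.1 -199.8  193.7] rot [ 1.7999e+02 -2.0000e-02 -1.7054e+02] F [-0.14 -0.21 -0.4 ] gap 55.0 tray [-148.7  -56.7  178.7] j [ -33.  -16.  108.   -0.   88. -132.]
tool delta [ -9.   -4.3 151.8] world [ 414.6 -202.6   41.9]
```

View pics/s1.png

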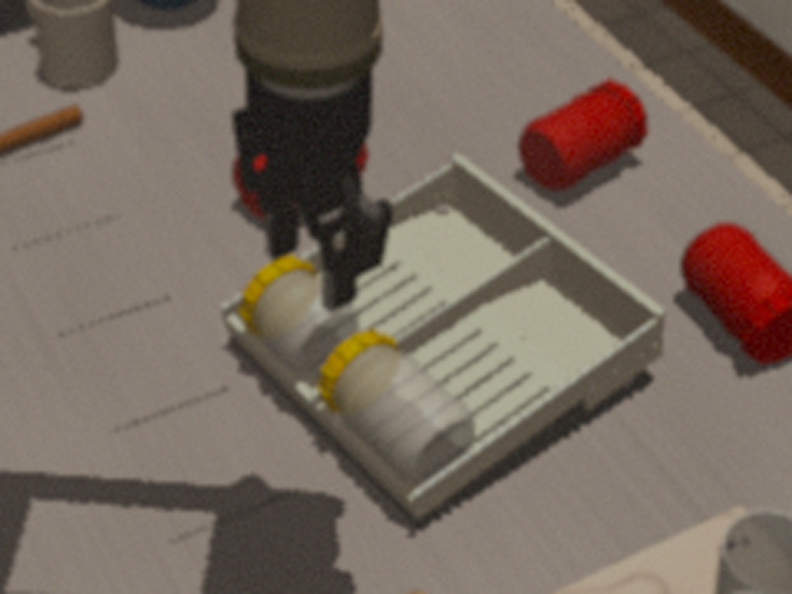

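View pics/wrist1.png

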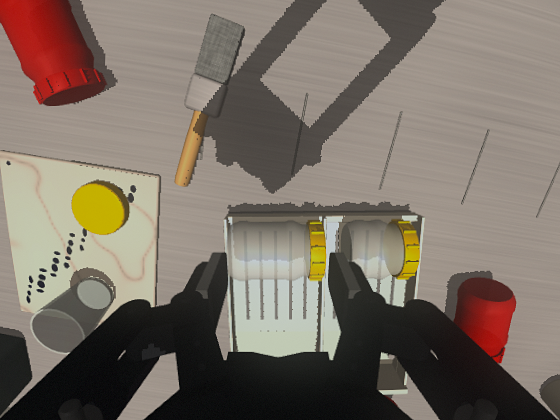

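The side view shows the gripper hovering before the tray, and the wrist view shows the fingers lined up with the long jar (wrist pixels x 230–325). Next I lower the fingers behind it.

```bash
python3 -m creep '{"translation":[[0,-2,20],[-2,-2,25],[-2,0,25],[-2,0,25],[-2,0,25],[-1,0,20],[0,0,10],[0,0,0],[0,0,0]],"rotation":[[0,0,-0.006],[0,0,0],[0,0,0],[0,0,0],[0,0,0],[0,0,0],[0,0,0],[0,0,0],[0,0,0]],"claw":[55,55,55,55,55,55,55,55,55]}'
python3 - <<'E'
from h import *
to([-136,-61,27]);to([15,-61,27])
for n in ["side","wrist"]:
    s=snapshot(n); cv2.imwrite(f"pics/{n}2.png",s["frame"][:,:,::-1])
    if n=="side": cv2.imwrite("pics/s2.png",cv2.resize(s["frame"][150:330,180:420,::-1],None,fx=3.3,fy=3.3,interpolation=cv2.INTER_CUBIC))
E
```

```text
time: 3.9
tool_pos: [415.7, -200.6, 44.7]
tcp_rot: [-180.0, 0.0, -169.8]
ft_force: [0.7, 0.2, 0.6]
finger_gap: 54.8
t 3.9 tcp [ 415.7 -200.6   44.7] rot [-1.7997e+02  4.0000e-02 -1.6981e+02] F [0.74 0.23 0.58] gap 54.8 tray [-156.3  -59.2   29.6] j [ -32.   -7.  116.    0.   71. -132.]
tool delta [-20.5  -1.9   0.2] world [ 436.2 -198.9   44.5]
t 3.9 tcp [ 415.7 -200.6   44.7] rot [-1.7997e+02  4.0000e-02 -1.6981e+02] F [0.74 0.23 0.58] gap 54.8 tray [-156.3  -59.2   29.6] j [ -32.   -7.  116.    0.   71. -132.]
tool delta [-170.4   -2.9  -17.8] world [ 583.9 -173.3   62.6]
```

View pics/s2.png

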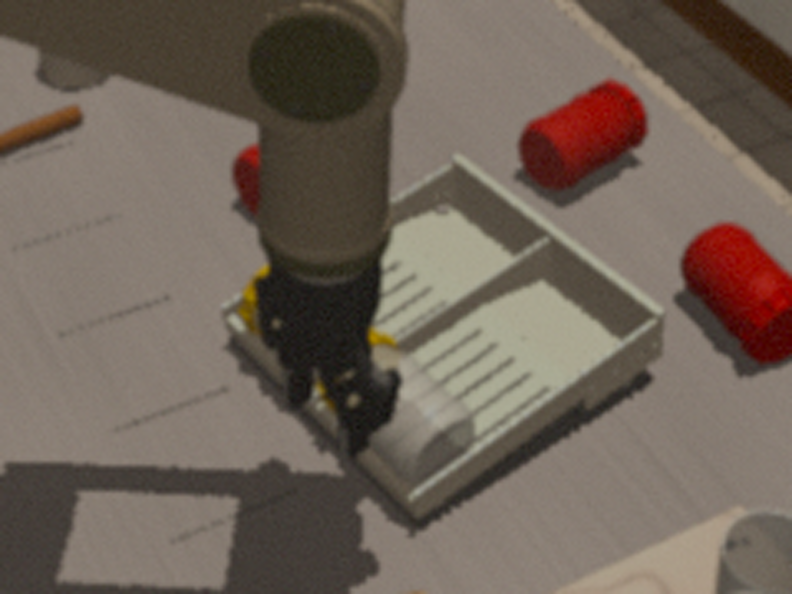

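View pics/wrist2.png

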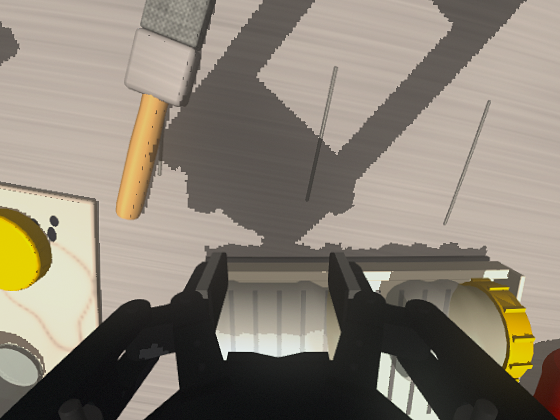

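The fingers are behind the jar, above the lip, with nothing touched. I start the slow push.

```bash
python3 -m creep '{"translation":[[-4,-1,0],[-4,-1,0],[-3,0,-0.3],[-2,0,-0.2],[-2,0,-0.2],[-2,0,-0.2],[-3,0,-0.4],[-3,0,-0.4],[-4,0,-0.5],[-4,0,-0.5]],"rotation":[[0,0,0],[0,0,0],[0,0,0],[0,0,0],[0,0,0],[0,0,0],[0,0,0],[0,0,0],[0,0,0],[0,0,0]],"claw":[55,55,55,55,55,55,55,55,55,55]}'
python3 - <<'E'
from h import *
to([15,-61,27])
s=snapshot("side"); cv2.imwrite("pics/s3.png",cv2.resize(s["frame"][150:330,180:420,::-1],None,fx=3.3,fy=3.3,interpolation=cv2.INTER_CUBIC))
s=snapshot("top"); cv2.imwrite("pics/t3.png",cv2.resize(s["frame"][150:270,250:390,::-1],None,fx=5,fy=5,interpolation=cv2.INTER_CUBIC))
E
```

```text
time: 5.0
tool_pos: [446.3, -197.4, 46.5]
tcp_rot: [-180.0, 0.0, -169.8]
ft_force: [-0.8, 0.5, 0.1]
finger_gap: 55.1
t 5.0 tcp [ 446.3 -197.4   46.5] rot [-180.      0.   -169.85] F [-0.79  0.53  0.12] gap 55.1 tray [-125.6  -61.2   27.8] j [ -30.   -3.  112.   -0.   71. -130.]
tool delta [-139.6   -0.6  -16. ] world [ 583.9 -173.3   62.6]
```

View pics/s3.png

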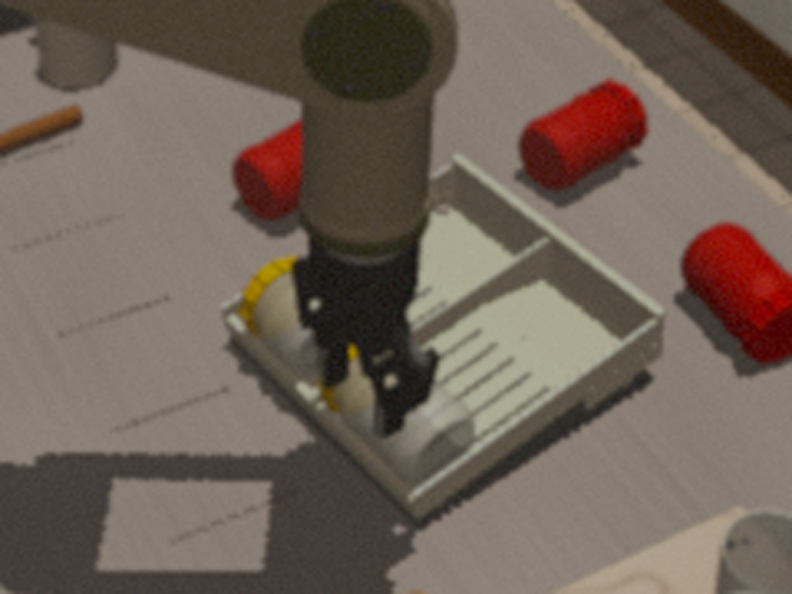

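View pics/t3.png

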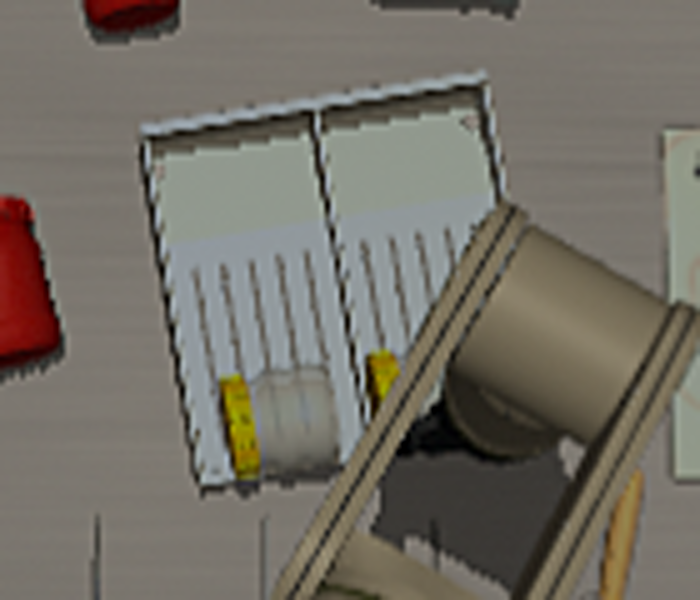

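```bash
python3 - <<'E'
from h import *
s=snapshot("wrist"); cv2.imwrite("pics/w3.png",s["frame"][:,:,::-1])
s=snapshot("side"); p=np.load("p.npy")
im=cv2.resize(s["frame"][200:310,250:350,::-1],None,fx=5.5,fy=5.5,interpolation=cv2.INTER_CUBIC)
st=sense()
R=Ro.from_euler('xyz',st["tcp_rot"],degrees=True)
for P,c in [([0,0,0],(0,0,255)),([0,27,-5],(0,255,0)),([0,-27,-5],(255,0,0)),([-11,-27,-5],(255,255,0)),([11,-27,-5],(0,255,255))]:
    q=(proj(R.apply(P)+st["tool_pos"],s)[0]-[250,200])*5.5; cv2.circle(im,(int(q[0]),int(q[1])),4,c,-1)
cv2.imwrite("pics/s4.png",im)
E
```

```text
(no output)
```

View pics/s4.png

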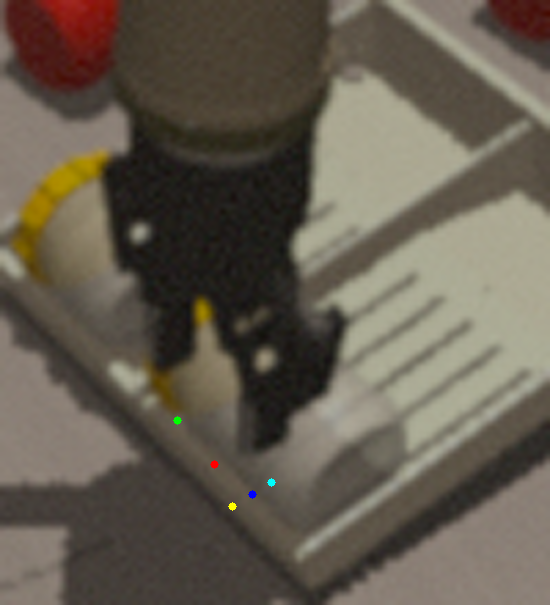

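View pics/w3.png

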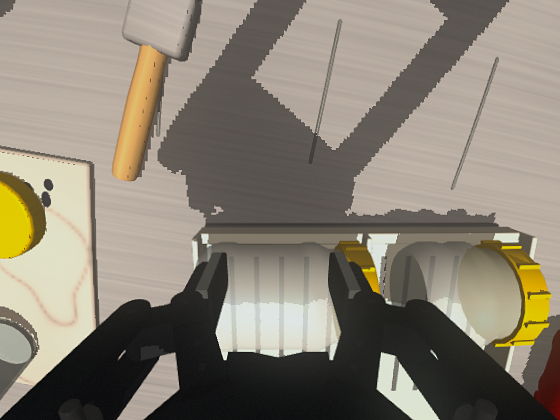

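```bash
python3 - <<'E'
from h import *
s=snapshot("wrist"); S=snapshot("side"); st=sense()
R=Ro.from_euler('xyz',st["tcp_rot"],degrees=True)
w=lambda P:R.apply(P)+st["tool_pos"]
for z in (0,-10,-20,-30,-40):
  print(z,[proj(w([x,y,z]),s)[0].round(0).tolist() for y in(-27.5,27.5) for x in(-11,0,11)], [((proj(w([x,y,z]),S)[0]-[250,200])*5.5).round(0).tolist() for y in(-27.5,27.5) for x in (-11,11)])
a=s["frame"][220:380,160:400,::-1]; a=cv2.convertScaleAbs(cv2.resize(a,None,fx=3.3,fy=3.3),alpha=1.8,beta=20); cv2.imwrite("pics/w4.png",a)
print(st["time"])
E
```

```text
0 [[239.0, 250.0], [238.0, 235.0], [237.0, 220.0], [319.0, 250.0], [319.0, 235.0], [320.0, 220.0]] [[272.0, 491.0], [233.0, 514.0], [195.0, 417.0], [157.0, 439.0]]
-10 [[237.0, 256.0], [236.0, 241.0], [235.0, 225.0], [321.0, 256.0], [321.0, 241.0], [322.0, 225.0]] [[272.0, 476.0], [233.0, 499.0], [196.0, 402.0], [157.0, 424.0]]
-20 [[235.0, 264.0], [234.0, 248.0], [233.0, 232.0], [323.0, 264.0], [324.0, 248.0], [325.0, 232.0]] [[273.0, 461.0], [234.0, 484.0], [196.0, 387.0], [157.0, 409.0]]
-30 [[232.0, 273.0], [231.0, 256.0], [230.0, 239.0], [325.0, 273.0], [326.0, 256.0], [327.0, 239.0]] [[274.0, 445.0], [234.0, 469.0], [196.0, 371.0], [157.0, 394.0]]
-40 [[230.0, 282.0], [229.0, 265.0], [227.0, 247.0], [328.0, 282.0], [329.0, 265.0], [330.0, 247.0]] [[274.0, 430.0], [235.0, 454.0], [196.0, 356.0], [157.0, 378.0]]
5.3
```

View pics/w4.png

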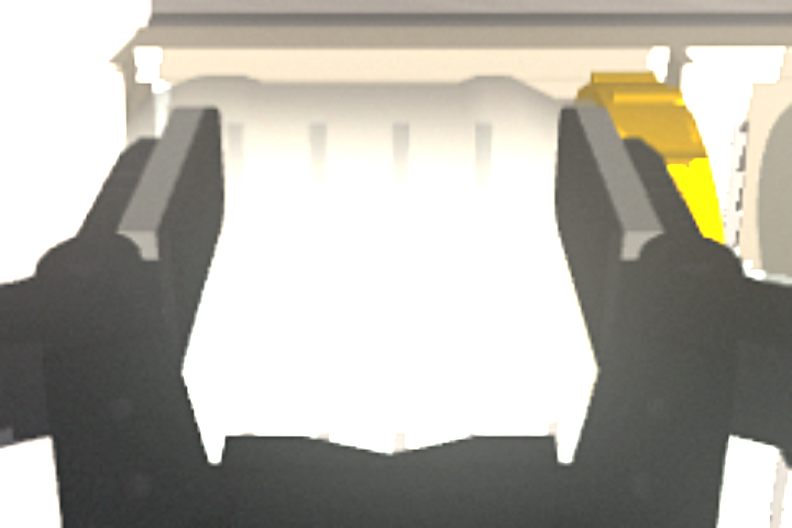

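```bash
python3 - <<'E'
from h import *
S=snapshot("side")
R=Ro.from_euler('xyz',[-179.91,0,156.12],degrees=True)
for y in(-42,42):
  for z in (0,-13,-30,-50): print(y,z,((proj(R.apply([0,y,z])+np.array([242.6,548.2,192.9]),S)[0]-[60,40])*7).round(0))
im=cv2.imread("pics/side0.png")[40:125,60:160]; cv2.imwrite("pics/s0f.png",cv2.convertScaleAbs(cv2.resize(im,None,fx=7,fy=7),alpha=2,beta=20))
im=cv2.imread("pics/s4.png"); im=cv2.convertScaleAbs(im,alpha=2.5,beta=20); cv2.imwrite("pics/s4b.png",im)
E
```

```text
-42 0 [413. 574.]
-42 -13 [407. 548.]
-42 -30 [399. 514.]
-42 -50 [389. 472.]
42 0 [450. 482.]
42 -13 [444. 457.]
42 -30 [437. 423.]
42 -50 [428. 383.]
```

View pics/s0f.png

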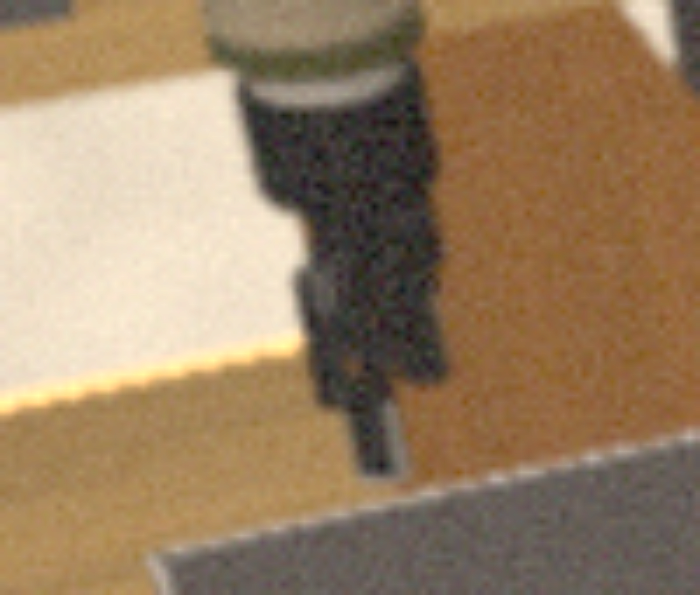

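View pics/s4b.png

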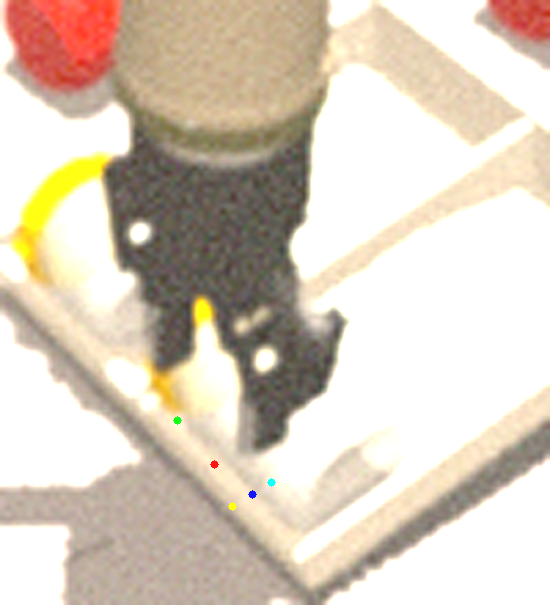

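```bash
python3 - <<'E'
from h import *
S=snapshot("side"); W=snapshot("wrist"); p=np.load("p.npy")
st=sense();R=Ro.from_euler('xyz',st["tcp_rot"],degrees=True)
im=cv2.imread("pics/s4b.png")
def dr(P,c):
    q=((proj(R.apply(P)+st["tool_pos"],S)-[250,200])*5.5).astype(int); cv2.polylines(im,[q],True,c,1)
for z,c in((-73,(0,0,255)),(-95,(0,255,0)),(-110,(255,0,255)),(-125,(255,128,0))):
    dr([[a*38,b*42.5,z] for a,b in((1,1),(1,-1),(-1,-1),(-1,1))],c)
cv2.imwrite("pics/s5.png",im)
w=W["frame"][:,:,::-1].copy()
P=np.array([[128,124,32],[128,-124,32],[-128,-124,14],[-128,124,14],[-128,-120,26],[-128,0,26],[-128,124,26.],[-55,-6,36],[-55,-116,36]])
for q in proj(tray(p,P),W): cv2.circle(w,tuple(int(v) for v in q),3,(0,0,255),-1)
cv2.imwrite("pics/w5.png",w)
E
```

```text
(no output)
```

View pics/s5.png

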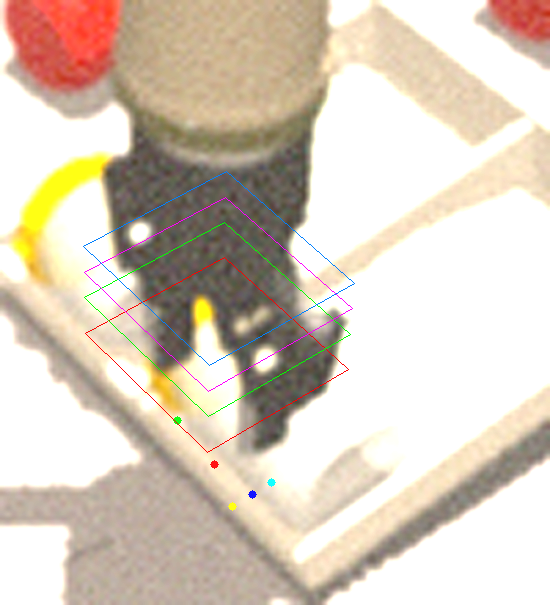

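View pics/w5.png

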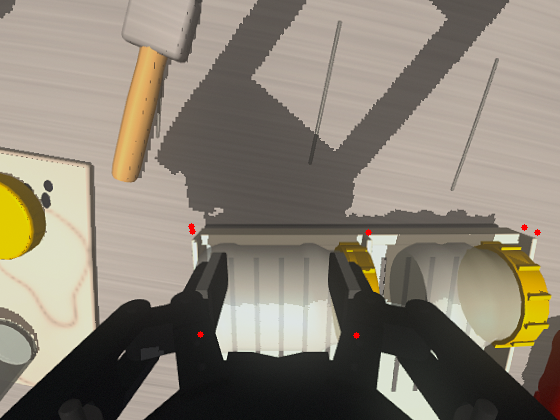

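The wrist and side views agree that the fingertips really end about 38–40 mm behind the nominal TCP. The projected TCP (side crop 214,464) lies well below the visible tips (about 265,448 and 170,368), and the jar has not moved. I'll back off and lower by that amount before pushing.

```bash
python3 -m creep '{"translation":[[8,0,0],[12,0,0],[12,0,3],[2,0,8],[0,0,10],[0,0,10],[0,0,6],[0,0,0],[0,0,0]],"rotation":[[0,0,0],[0,0,0],[0,0,0],[0,0,0],[0,0,0],[0,0,0],[0,0,0],[0,0,0],[0,0,0]],"claw":[55,55,55,55,55,55,55,55,55]}'
python3 - <<'E'
from h import *
to([15,-61,-10])
s=snapshot("wrist"); cv2.imwrite("pics/w6.png",s["frame"][:,:,::-1])
s=snapshot("side"); 
im=cv2.resize(s["frame"][200:310,250:350,::-1],None,fx=5.5,fy=5.5,interpolation=cv2.INTER_CUBIC)
cv2.imwrite("pics/s6.png",cv2.convertScaleAbs(im,alpha=1.6,beta=10))
E
```

```text
time: 6.35
tool_pos: [412.5, -203.2, 9.2]
tcp_rot: [180.0, -0.0, -169.8]
ft_force: [-0.1, 0.2, 0.6]
finger_gap: 55.0
t 6.35 tcp [ 412.5 -203.2    9.2] rot [ 1.7997e+02 -3.0000e-02 -1.6983e+02] F [-0.1   0.23  0.55] gap 55.0 tray [-164.1  -61.3   -5.2] j [ -33.   -4.  117.   -0.   67. -133.]
tool delta [-178.4   -0.8  -16.7] world [ 588.3 -172.6   25.9]
```

View pics/s6.png

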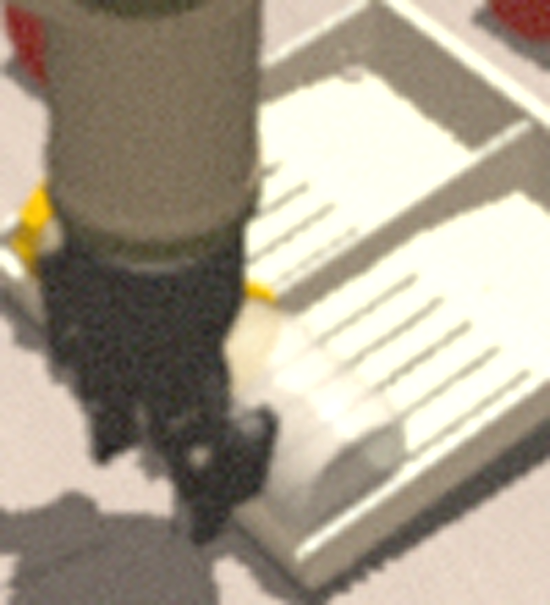

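View pics/w6.png

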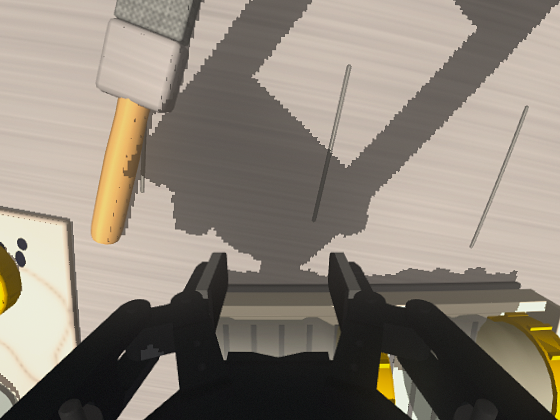

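```bash
python3 -m creep '{"translation":[[-3,0,0],[-4,0,0],[-4,0,0],[-3,0,0],[-2,0,0],[-2,0,-0.2],[-2,0,-0.2],[-2,0,-0.2],[-2,0,-0.2],[-2,0,-0.2]],"rotation":[[0,0,0],[0,0,0],[0,0,0],[0,0,0],[0,0,0],[0,0,0],[0,0,0],[0,0,0],[0,0,0],[0,0,0]],"claw":[55,55,55,55,55,55,55,55,55,55]}'
python3 - <<'E'
from h import *
to([15,-61,-8])
s=snapshot("side"); 
im=cv2.resize(s["frame"][200:310,250:350,::-1],None,fx=5.5,fy=5.5,interpolation=cv2.INTER_CUBIC)
cv2.imwrite("pics/s7.png",cv2.convertScaleAbs(im,alpha=1.6,beta=10))
E
```

```text
time: 7.45
tool_pos: [438.3, -198.8, 10.6]
tcp_rot: [-180.0, 0.0, -169.8]
ft_force: [-0.0, -0.2, 0.7]
finger_gap: 54.7
t 7.45 tcp [ 438.3 -198.8   10.6] rot [-180.      0.   -169.85] F [-0.04 -0.25  0.68] gap 54.7 tray [-138.   -61.3   -7. ] j [ -31.   -1.  114.   -0.   67. -131.]
tool delta [-152.    -0.6  -17.3] world [ 588.  -172.6   27.9]
```

View pics/s7.png

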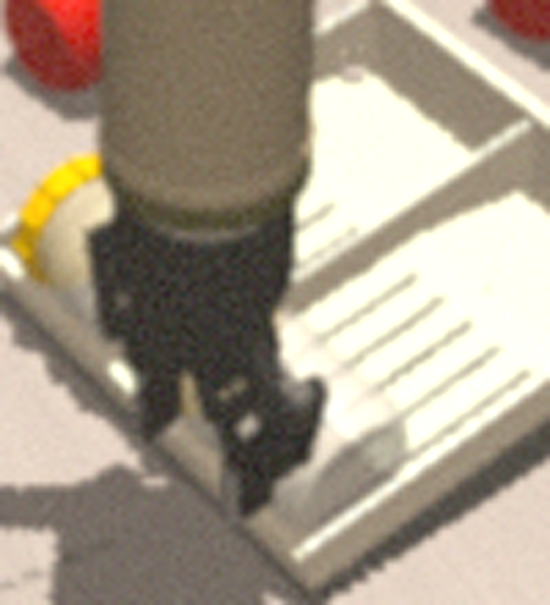

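```bash
python3 -m creep '{"translation":[[-2,0,-0.2],[-2,0,-0.2],[-2,0,-0.3],[-3,0,-0.4],[-3,0,-0.4],[-3,0,-0.4],[-3,0,-0.4],[-3,0,-0.4],[-3,0,-0.4],[-3,0,-0.4]],"rotation":[[0,0,0],[0,0,0],[0,0,0],[0,0,0],[0,0,0],[0,0,0],[0,0,0],[0,0,0],[0,0,0],[0,0,0]],"claw":[55,55,55,55,55,55,55,55,55,55]}'
python3 - <<'E'
from h import *
to([15,-61,-8])
s=snapshot("side"); 
im=cv2.resize(s["frame"][200:310,250:350,::-1],None,fx=5.5,fy=5.5,interpolation=cv2.INTER_CUBIC)
cv2.imwrite("pics/s8.png",cv2.convertScaleAbs(im,alpha=1.6,beta=10))
E
```

```text
time: 8.5
tool_pos: [464.9, -194.0, 14.0]
tcp_rot: [180.0, -0.0, -169.8]
ft_force: [-0.8, 0.5, 0.7]
finger_gap: 55.2
t 8.5 tcp [ 464.9 -194.    14. ] rot [ 180.     -0.   -169.85] F [-0.83  0.46  0.7 ] gap 55.2 tray [-110.7  -61.1   -6.8] j [ -28.    2.  110.    0.   67. -129.]
tool delta [-125.    -0.7  -13.8] world [ 588.  -172.6   27.9]
```

View pics/s8.png

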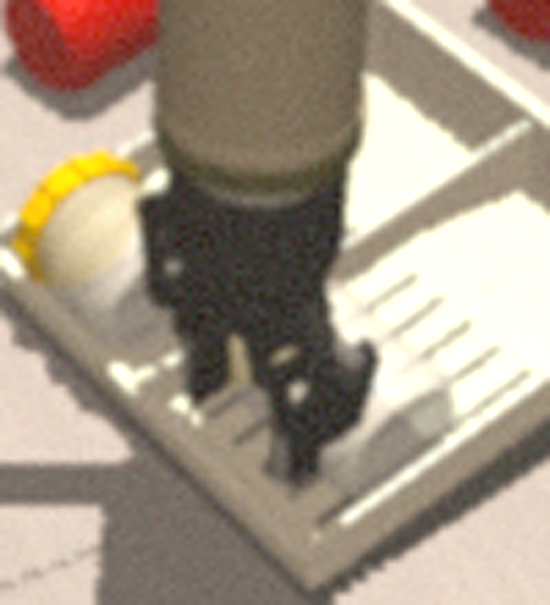

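The side view shows bare floor behind the fingers and the jar moved uphill; the short jar is unmoved. I continue.

```bash
python3 -m creep '{"translation":[[-3,0,-0.4],[-4,0,-0.5],[-4,0,-0.5],[-4,0,-0.5],[-4,0,-0.5],[-4,0,-0.5],[-4,0,-0.5],[-4,0,-0.5],[-4,0,-0.5],[-4,0,-0.5]],"rotation":[[0,0,0],[0,0,0],[0,0,0],[0,0,0],[0,0,0],[0,0,0],[0,0,0],[0,0,0],[0,0,0],[0,0,0]],"claw":[55,55,55,55,55,55,55,55,55,55]}'
python3 -m creep '{"translation":[[-4,0,-0.5],[-4,0,-0.5],[-4,0,-0.5],[-4,0,-0.5],[-4,0,-0.5],[-4,0,-0.5],[-4,0,-0.5],[-4,0,-0.5],[-4,0,-0.5],[-3,0,-0.3]],"rotation":[[0,0,0],[0,0,0],[0,0,0],[0,0,0],[0,0,0],[0,0,0],[0,0,0],[0,0,0],[0,0,0],[0,0,0]],"claw":[55,55,55,55,55,55,55,55,55,55]}'
python3 - <<'E'
from h import *
to([15,-61,-8])
s=snapshot("side"); 
im=cv2.resize(s["frame"][200:310,270:390,::-1],None,fx=5.5,fy=5.5,interpolation=cv2.INTER_CUBIC)
cv2.imwrite("pics/s9.png",cv2.convertScaleAbs(im,alpha=1.6,beta=10))
E
```

```text
time: 9.55
tool_pos: [503.4, -187.1, 18.9]
tcp_rot: [180.0, -0.0, -169.8]
ft_force: [-1.0, -0.4, 0.3]
finger_gap: 55.3
time: 10.55
tool_pos: [541.9, -180.3, 23.8]
tcp_rot: [-180.0, 0.0, -169.8]
ft_force: [-0.9, 0.8, 0.3]
finger_gap: 55.0
t 10.55 tcp [ 541.9 -180.3   23.8] rot [-1.7999e+02  1.0000e-02 -1.6985e+02] F [-0.85  0.79  0.3 ] gap 55.0 tray [-31.9 -60.7  -6.4] j [ -24.   11.   99.    0.   69. -124.]
tool delta [-46.8  -0.6  -4. ] world [ 588.  -172.6   27.9]
```

View pics/s9.png

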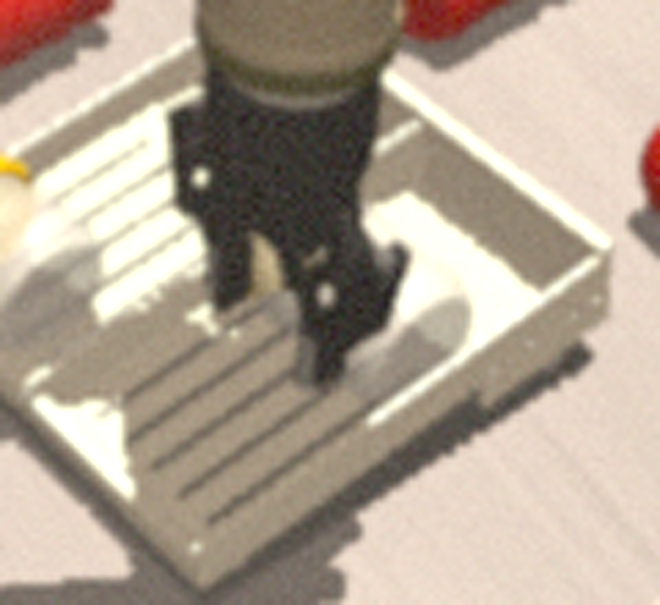

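The jar is ahead of both fingers and square in the gutter. I go more slowly over the crest.

```bash
python3 -m creep '{"translation":[[-3,0,-0.4],[-3,0,-0.4],[-3,0,-0.4],[-3,0,-0.4],[-3,0,-0.4],[-3,0,-0.4],[-2,0,-0.2],[-2,0,-0.2],[-2,0,-0.2],[-2,0,-0.2]],"rotation":[[0,0,0],[0,0,0],[0,0,0],[0,0,0],[0,0,0],[0,0,0],[0,0,0],[0,0,0],[0,0,0],[0,0,0]],"claw":[55,55,55,55,55,55,55,55,55,55]}'
python3 -m creep '{"translation":[[-2,0,-0.2],[-2,0,-0.2],[-2,0,-0.2],[-2,0,-0.2],[-2,0,-0.2],[-2,0,-0.2],[-2,0,-0.2],[-2,0,-0.2],[-2,0,-0.2],[-2,0,-0.2]],"rotation":[[0,0,0],[0,0,0],[0,0,0],[0,0,0],[0,0,0],[0,0,0],[0,0,0],[0,0,0],[0,0,0],[0,0,0]],"claw":[55,55,55,55,55,55,55,55,55,55]}'
python3 - <<'E'
from h import *
to([15,-61,-8])
s=snapshot("side"); 
im=cv2.resize(s["frame"][200:310,270:390,::-1],None,fx=5.5,fy=5.5,interpolation=cv2.INTER_CUBIC)
cv2.imwrite("pics/s10.png",cv2.convertScaleAbs(im,alpha=1.6,beta=10))
E
```

```text
time: 11.6
tool_pos: [567.2, -175.7, 26.9]
tcp_rot: [-180.0, -0.0, -169.8]
ft_force: [-0.0, -0.7, 0.1]
finger_gap: 54.9
time: 12.6
tool_pos: [586.9, -172.2, 28.9]
tcp_rot: [180.0, -0.0, -169.8]
ft_force: [0.2, 0.1, 1.1]
finger_gap: 55.1
t 12.6 tcp [ 586.9 -172.2   28.9] rot [ 180.     -0.   -169.85] F [0.16 0.08 1.1 ] gap 55.1 tray [ 14.1 -60.4  -6.8] j [ -21.   17.   92.    0.   71. -121.]
tool delta [-1.  -0.7  1. ] world [ 588.  -172.6   27.9]
```

View pics/s10.png

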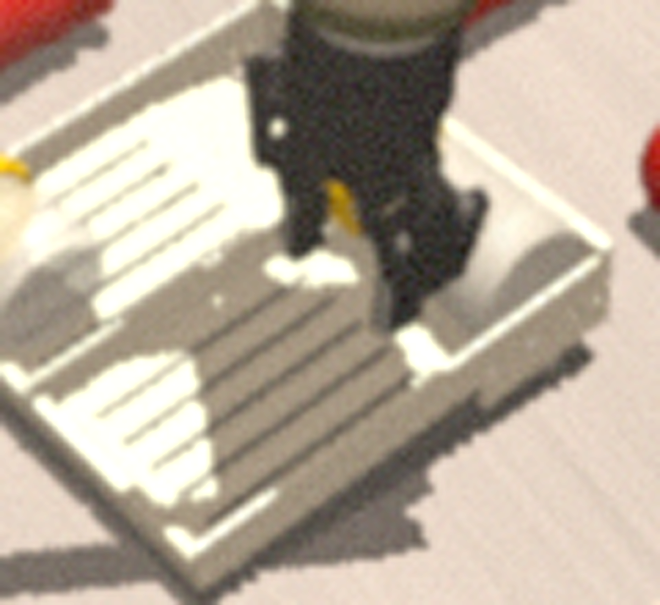

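The jar appears to have rolled ahead to the stop, at about (530,250) in the crop, with clear floor in front of the fingers. I back off and rise, staying in line with the gutter.

```bash
python3 -m creep '{"translation":[[3,0,0],[8,0,-2],[10,0,-5],[10,0,-15],[10,0,-25],[10,0,-25],[10,0,-25],[10,0,-25],[20,0,-20],[30,0,0]],"rotation":[[0,0,0],[0,0,0],[0,0,0],[0,0,0],[0,0,0],[0,0,0],[0,0,0],[0,0,0],[0,0,0],[0,0,0]],"claw":[55,55,55,55,55,55,55,55,55,55]}'
python3 -m creep '{"translation":[[20,30,0],[10,40,0],[0,40,0],[0,40,0],[0,40,0],[0,40,0],[0,30,0],[0,10,0],[0,0,0],[0,0,0]],"rotation":[[0,0,0],[0,0,0],[0,0,0],[0,0,0],[0,0,0],[0,0,0],[0,0,0],[0,0,0],[0,0,0],[0,0,0]],"claw":[55,55,55,55,55,55,55,55,55,55]}'
python3 - <<'E'
from h import *
where(); p=np.load("p.npy")
for n,(x,y,w,h) in {"side":(235,190,155,120),"top":(265,155,110,105)}.items():
    s=snapshot(n); k=5; cv2.imwrite(f"pics/{n}F.png",s["frame"][:,:,::-1])
    im=cv2.resize(s["frame"][y:y+h,x:x+w,::-1],None,fx=k,fy=k,interpolation=cv2.INTER_CUBIC)
    q=((proj(tray(p,np.array([[84-36,-116,27],[84-36,-6,27],[84+36,-6,27],[84+36,-116,27.]])),s)-[x,y])*k).astype(int)
    cv2.polylines(im,[q],True,(255,0,0),1); cv2.imwrite(f"pics/{n}Fc.png",im)
E
```

```text
time: 13.65
tool_pos: [468.7, -194.6, 175.1]
tcp_rot: [-179.8, 0.3, -169.8]
ft_force: [-1.2, -0.2, 0.3]
finger_gap: 55.3
time: 14.65
tool_pos: [390.5, 66.1, 171.0]
tcp_rot: [-180.0, 0.0, -169.8]
ft_force: [-0.4, 1.0, 0.1]
finger_gap: 55.3
t 14.65 tcp [390.5  66.1 171. ] rot [-1.7996e+02  2.0000e-02 -1.6984e+02] F [-0.43  1.04  0.12] gap 55.3 tray [-120.7  207.9  152.5] j [  2. -25. 117.  -0.  88. -98.]
```

View pics/sideFc.png

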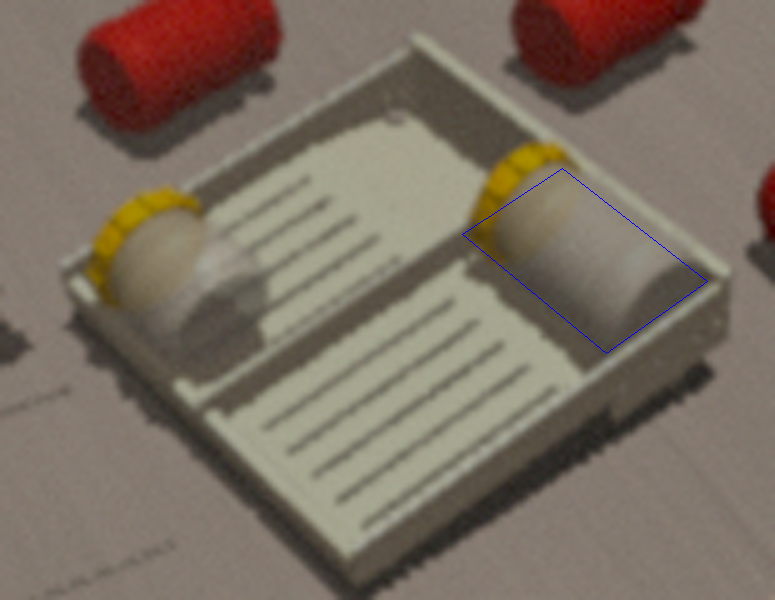

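View pics/topFc.png

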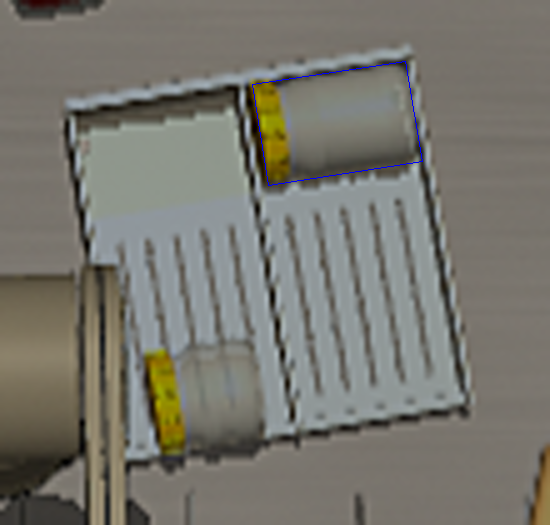

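View pics/topF.png

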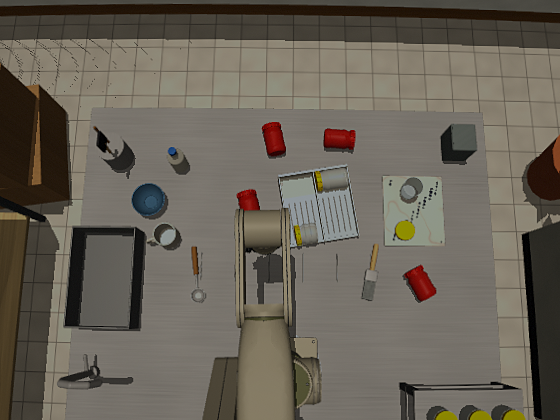

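The jar lies in the hollow against the stop and matches the projected rest outline in both views. The short jar and everything else are where they were, and the hand is clear.

```bash
python3 - <<'E'
from bench import *
print(hand_in())
E
```

```text
the job is handed in; nothing more can be done
None
```

I pushed the longer jar, in the right-hand gutter, slowly up and over the crest with both fingers. It rolled into the hollow and settled against the upper stop. I then took the hand away and handed the job in at about 14.8 s.

- **Final check:** the side and top pictures both show the jar on the projected rest position. The short jar and bystanders look unmoved, and the gripper is clear with about 1 N at the wrist, which is sensor noise.
- **What disagreed:** the fingertips showed about 38–40 mm short of the reported tool tip (TCP) in two camera views. My first push, aimed at the nominal tip, did not move the jar. I backed off and lowered the hand, after which the push worked.
- **Smaller mismatch:** the tray position I fitted from the pictures was off by up to about 2.6 pixels at one corner.

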